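# Put the bathroom things back in their matching tiers

### The arm

A 7-joint arm with a two-finger parallel gripper is mounted at the origin on the work surface. World frame = base frame: x ahead of the robot, y to its left, z up, the work surface at z = 0. Lengths are in mm, angles in rad, forces in N, time in s.
With the tool pointing down it reaches from about 350 to 900 mm from the base axis. Payload 19.9 kg.
Tool frame: the origin (TCP) lies where the fingers leave the gripper's body, on its centre line; the fingertips stand 97 mm ahead of it and the grasp point (between the pads) lies 78 mm ahead of it; z points along the fingers, y is the direction in which the jaws open and shut (so a half turn about z gives the same grasp; the last joint's range is limited). The gripper opens to 94 mm and grips with 3 to 60 N. Pads are 16 mm wide; open, the fingers measure 119 mm over their backs; the gripper's body (75 mm by 177 mm) begins 78 mm behind the grasp point.
Start: joints at [-1.385, 0.417, -0.01, 1.614, 0.005, 1.111, -0.053], TCP at [141.136, 608.843, 302.625] pointing down, gripper open.
Joint ranges: [-2.81, 2.81], [-0.39, 2.02], [-1.27, 1.25], [0.06, 2.57], [-1.19, 4.33], [0.19, 2], [-2.82, 2.82]. Speed limits (rad/s): [1.89, 1.89, 2.39, 2.39, 3.01, 3.01, 3.01].

### API

Orientations are given as a rotation vector (axis times angle).
In Python, from cell import readout, snapshot, hand_in, nets gives the robot as it stands. The module is installed in compiled form; this text tells all that it offers.
- The arm moves only by the tool play_rows, never from a script. Its arguments are lists of equal length, an entry for each row: "angular": the turn, a rotation vector about the tool's x, y, z in degrees, a list of three; "offset": the shift along the tool's x, y, z in m, a list of three; "jaw": the finger opening in m, from 0 to 0.094. In form: {"angular": [[wx, wy, wz], ...], "offset": [[x, y, z], ...], "jaw": [jaw, ...]}. A call has 1 to 20 rows; each row shifts and turns the commanded pose from where the row before left it, along the tool's axes as they then stand; what a row does not reach is not made up. A row lasts 1/8 s, in which the tool goes at most 62.5 mm and 10.7 degrees, less where a joint would pass 70% of its speed; a pose out of reach is approached as far as the arm can. A call is refused whole if a number of a shift passes 0.0625 or a number of a turn 10.7, either way. A call with a gripper value outside its range is refused whole. The fingers move at their own pace and stop on an object; "squeeze" is the grip in N (left out, the last holds). Time passes only in rows, so rows that do not move let the fingers close. It gives the time, the measured TCP pose, the force and the opening at its end, in the units of the state.
- readout.get_state(): the state, without advancing time (a new reading comes with each control period).
- snapshot(name): name is "scene" or "top" or "wrist"; returns a dict with "image" (384x512x3 uint8, blue, green, red), "fx", "fy", "cx", "cy" (pixels), "R" (3x3) and "t" (3): a world point X has camera coordinates R X + t. Camera axes: x right, y down, z forward; pixel columns grow to the right and rows downward; lengths in mm; the calibration is good to about 2 mm. A picture is of the moment at which its call begins. There is no depth.
- hand_in(): hands the job in, once; it reports no verdict.
Trained networks look in the newest picture that a camera, given by its name, has taken for a name from the list of things; names that differ only in an ending like _2 or _b are one class to them, and where a whole thing is asked for, a point or a joint stands for the part that bears it (a point fixed in the world has none). Each returns a list of dicts, best first, with "confidence" (0 to 1); they miss things now and then, are a little off and sometimes report something else, mostly with a low value. They report only what shows in the picture. A call takes as long as a camera call.
- nets.find_in(camera, thing): "xyz" ([x, y, z] in mm, in world coordinates, good to about 4 mm: the middle of the surface that is visible of it).
The state is a dict: "t": time; "joints": joint angles; "joint_velocities": joint speeds; "joint_efforts": joint torques, N m; "tool_pos": TCP position; "tcp_rot": TCP orientation; "wrist_force": force on the tool from outside, world axes, zero at the start; "ft_torque": the same for the moment, N m; "opening": opening from 0.0 (shut) to 1.0 (fully open).
Only numpy, scipy, OpenCV 4.12 (cv2) and the standard library are available. Lean on these libraries where they do the work, as an engineer would, in place of code of your own. Each camera call takes 0.05 s, during which the arm holds its last target.

### The job

The three brick-red tiers have been washed and stand apart: put the soap dish, the pill organizer and the pumice stone each upright into the tier whose pocket matches its outline, lying flat and fully down in the pocket. Set the empty soap dish in its tier first, and only afterwards lay the soap flat on the dish's ribs, centred and lengthwise. Let go of everything, and leave the nail file and the tumbler with the toothbrushes where they are.

Things in the scene. Friction and masses are not known exactly. Their poses are not given: they have to be found in the camera images.
- soap_dish: Loose mint-green plastic soap dish, 104 (x) x 60 (y) x 18 mm, about 90 g: rectangular open tray, outer walls 4 mm thick and 18 mm high all round, seven drainage ribs across the inside whose tops are 14 mm above the underside (so the wall stands only 4 mm above them); inside 96 x 52 mm. Origin: centre of the underside; x along its length, z up. Starts empty; grip it over its 60 mm width, low enough to hold the 18 mm walls.
- soap: Loose cream bar of soap, hard, 64 (x) x 36 (y) x 30 mm with rounded edges, about 80 g. Origin: centre of the underside; x along its length, z up. Belongs on the ribs of the soap dish, long sides parallel; there is 8 mm of room beside it, so grip it over its 36 mm width with the fingertips at least 6 mm above its underside.
- pill_organizer: Loose orange plastic pill organizer, 112 (x) x 34 (y) x 26 mm, four snap lids in a row on top (shut, they stay shut), about 80 g. Origin: centre of the underside; x along its length, z up. Either way round will do.
- pumice: Loose grey pumice stone in a round wooden holder, about 100 g: wooden disc 54 mm in diameter and 28 mm high, with the stone, 46 mm in diameter, domed on top to 43 mm. Origin: centre of the wooden underside; z up through the stone.
- tier_wide: Brick-red plastic tier, fixed to the counter, 150 (x) x 108 (y) x 10 mm, with a wide rectangular pocket (darker floor) 122 x 78 mm for the soap dish. Pocket floor 4 mm above the underside, rim 10 mm; the rim along both long sides has a 72 mm gap in the middle for the fingers, where it is only floor height. Origin: centre of the underside, under the pocket's centre; x along its length, z up.
- tier_narrow: Brick-red plastic tier, fixed, same outside size and heights (150 x 108 x 10 mm, pocket floor 4 mm up, 72 mm finger gaps in the long sides), with a long narrow pocket (darker floor) 130 x 52 mm for the pill organizer. Origin: centre of the underside, under the pocket's centre; x along its length, z up.
- tier_round: Brick-red plastic tier, fixed, same outside size and heights (150 x 108 x 10 mm, pocket floor 4 mm up), with a round pocket (darker floor) 72 mm in diameter for the pumice stone; its rim has no gaps, so keep fingertips at least 8 mm above the underside of what is set in it. Origin: centre of the underside, under the pocket's centre; x along its length, z up.
- nail_file: Bystander, loose: steel nail file with a black grip, 132 mm long, 14 mm wide, up to 8 mm thick, lying flat among the things. Origin: about the middle of the underside; x along its length towards the steel end. Leave it alone.
- tumbler: Bystander, loose: white ceramic tumbler, 68 mm across and 95 mm high, with two toothbrushes standing up to about 175 mm, beyond the tiers. Origin: centre of the underside. Leave it alone.

How it is judged (in metres and radians):
On the way, in this order (a step that is already met when the one before it is completed fails the run):
1. the soap dish lies empty in the wide pocket (horizontal distance between soap_dish and tier_wide below 0.015 m and z of soap_dish in the frame of tier_wide between 0.001 and 0.0075 m and angle between soap_dish's own z axis and vertical below 0.12 rad and angle between the x axis of soap_dish and the x axis of tier_wide, either way round below 0.3 rad and horizontal distance between soap and soap_dish above 0.05 m), for 0.2 s.
2. the soap lies on the dish in its tier (horizontal distance between soap_dish and tier_wide below 0.015 m and z of soap_dish in the frame of tier_wide between 0.001 and 0.0075 m and angle between each of soap_dish, soap's own z axis and vertical below 0.12 rad and angle between the x axis of soap_dish and the x axis of tier_wide, either way round below 0.3 rad and horizontal distance between soap and soap_dish below 0.015 m and z of soap in the frame of soap_dish between 0.01 and 0.0175 m and angle between the x axis of soap and the x axis of soap_dish, either way round below 0.4 rad), for 0.2 s.
At the end, for the whole second after the job is handed in: Dish, organizer and pumice within 15 mm of their pocket centre, down on its floor (1 to 7.5 mm), upright within 0.12 rad, dish and organizer parallel within 0.3 rad. Soap within 15 mm of the dish centre, 10 to 17.5 mm up, flat within 0.12, lengthwise within 0.4 rad. All released, at rest (all of step 2 and horizontal distance between pill_organizer and tier_narrow below 0.015 m and z of pill_organizer in the frame of tier_narrow between 0.001 and 0.0075 m and angle between each of pill_organizer, pumice's own z axis and vertical below 0.12 rad and angle between the x axis of pill_organizer and the x axis of tier_narrow, either way round below 0.3 rad and horizontal distance between pumice and tier_round below 0.015 m and z of pumice in the frame of tier_round between 0.001 and 0.0075 m and linear speed of each of soap_dish, soap, pill_organizer, pumice below 0.02 m/s and angular speed of each of soap_dish, soap, pill_organizer, pumice below 0.3 rad/s); the robot touches nothing.
It fails at once if the nail file is moved by more than 30 mm (distance of nail_file from where it was at the start of the episode above 0.03 m).
It fails at once if the tumbler is moved by more than 30 mm or tipped (distance of tumbler from where it was at the start of the episode above 0.03 m or angle between tumbler's own z axis and vertical above 0.35 rad).
It also fails if it takes over 109 s, if anything falls off the work surface, if the arm or the gripper's body presses on something with over 40 N, if the wrist force passes 120 N, or if a joint passes its speed limit or range.

## Working session

There is one attempt and no reset: what is moved stays moved. The work goes in short steps, Python scripts to look and compute and a tool call to move; the robot and the scene stay as the last step left them, time stands still between calls to the robot, and variables do not carry over. Pictures are saved under pics/ and viewed, and the job is handed in when it is done.

Besides the shell and the picture viewer there is one more tool, called after "Call:" as name(argument=value, ...) on one line, values as JSON. play_rows: Moves the arm, as the interface text tells. Its arguments: {"type":"object","properties":{"angular":{"type":"array"},"offset":{"type":"array"},"jaw":{"type":"array"},"squeeze":{"type":"number"}},"required":["angular","offset","jaw"]}

```bash
mkdir -p pics; ls; cat > h.py <<'E'
import numpy as np, cv2
from cell import readout, snapshot, hand_in, nets
from scipy.spatial.transform import Rotation as Ro
def snap(cam,name):
    s=snapshot(cam); cv2.imwrite('pics/'+name+'.png',s['image']); return s
def ray(s,u,v,z):
    R=np.array(s['R']);t=np.array(s['t']);d=R.T@np.array([(u-s['cx'])/s['fx'],(v-s['cy'])/s['fy'],1.]);c=-R.T@t
    return c+d*(z-c[2])/d[2]
def proj(s,X):
    c=np.array(s['R'])@np.array(X)+np.array(s['t']);return s['fx']*c[0]/c[2]+s['cx'],s['fy']*c[1]/c[2]+s['cy']
E
python3 - <<'E'
from h import *
print(readout.get_state())
for c in ['scene','top','wrist']:
    s=snap(c,c+'0'); print(c,-np.array(s['R']).T@np.array(s['t']),s['fx'],np.round(s['R'],3).tolist())
    if c!='wrist':
        for n in ['soap_dish','soap','pill_organizer','pumice','tier_wide','tier_narrow','tier_round','nail_file','tumbler']:
            print(n,[(np.round(d['xyz']).tolist(),round(d['confidence'],2),np.round(proj(s,d['xyz'])).tolist()) for d in nets.find_in(c,n)][:3])
E
```

```text
pics
{'t': 0.0, 'joints': array([-1.38451916,  0.41797932, -0.01025911,  1.61414917,  0.00473138,
        1.11071754, -0.05300739]), 'joint_velocities': array([ 1.24700624e-04, -1.18240271e-03,  1.04404995e-03, -2.17142545e-06,
        7.28794450e-04,  1.70142917e-03,  2.56985857e-04]), 'joint_efforts': array([ 1.20469354e-04, -8.51248598e+01,  6.38918113e-01, -4.25992978e+01,
       -4.86998982e-02,  1.84193143e-02,  1.30793965e-04]), 'tool_pos': array([141.11019329, 608.60221602, 302.03260802]), 'tcp_rot': array([-3.57057911e-01, -3.12123295e+00,  1.93471733e-03]), 'wrist_force': array([-0.11985316,  0.14427999,  0.84291049]), 'ft_torque': array([-0.02518633,  0.00381023,  0.00480195]), 'opening': 1.0013482266723552}
scene [1345.36182429 -695.03811366  673.24836585] 474.92833193432637 [[0.687, 0.727, 0.013], [0.386, -0.349, -0.854], [-0.616, 0.591, -0.52]]
soap_dish [([476.0, 144.0, 14.0], 0.95, [248.0, 171.0])]
soap [([465.0, -304.0, 22.0], 0.94, [106.0, 228.0])]
pill_organizer [([477.0, -16.0, 21.0], 0.74, [204.0, 188.0]), ([636.0, 199.0, 10.0], 0.52, [302.0, 187.0])]
pumice [([4
[... 765 characters left out ...]
71.0]), ([655.0, 211.0, 4.0], 0.35, [150.0, 180.0])]
pumice [([469.0, 295.0, 38.0], 0.71, [104.0, 264.0]), ([631.0, -0.0, 4.0], 0.69, [243.0, 192.0])]
tier_wide [([634.0, 1.0, 5.0], 0.96, [243.0, 191.0])]
tier_narrow [([651.0, -220.0, 5.0], 0.92, [339.0, 185.0])]
tier_round [([654.0, 210.0, 8.0], 0.74, [150.0, 180.0])]
nail_file [([458.0, -141.0, 1.0], 0.9, [305.0, 270.0]), ([468.0, 150.0, 7.0], 0.41, [175.0, 264.0])]
tumbler [([814.0, 120.0, 68.0], 0.65, [190.0, 104.0]), ([472.0, 152.0, 7.0], 0.51, [174.0, 262.0]), ([633.0, 1.0, 2.0], 0.2, [243.0, 191.0])]
wrist [ 64.46864017 626.79107489 384.75627674] 304.84473617103663 [[0.226, 0.974, -0.0], [0.939, -0.217, 0.267], [0.26, -0.061, -0.964]]
```

```bash
python3 - <<'E'
import cv2
i=cv2.imread('pics/top0.png'); c=i[70:330,60:440]; cv2.imwrite('pics/top0b.png',cv2.resize(c,None,fx=2.1,fy=2.1,interpolation=cv2.INTER_CUBIC))
E
```

```text
(no output)
```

View pics/top0b.png

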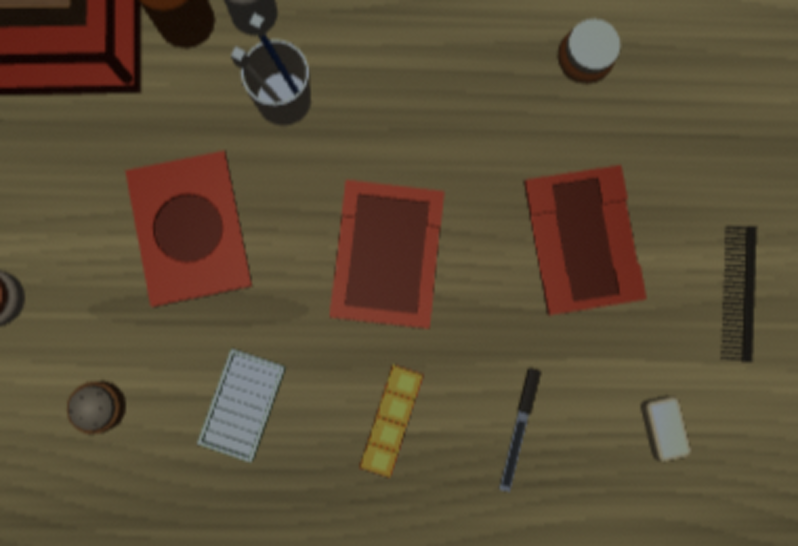

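View pics/scene0.png

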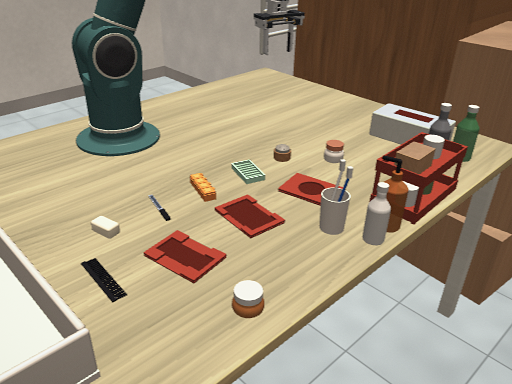

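The top view shows, in the cropped image, the tiers at (188,228) round, (388,255) wide and (585,240) narrow. The objects in front are the pumice (95,407), dish (243,405), organizer (391,420), nail file (520,430) and soap (667,430). Next I'll segment them to get poses.

```bash
cat > seg.py <<'E'
from h import *
def comp(mask,seed):
    n,l,st,ce=cv2.connectedComponentsWithStats(mask.astype(np.uint8))
    best=min(range(1,n),key=lambda k:(st[k,4]<25)*1e6+np.hypot(*(ce[k]-seed)))
    return l==best
def rect(s,m,z):
    cs=max(cv2.findContours(m.astype(np.uint8),0,1)[0],key=cv2.contourArea)[:,0,:]
    P=np.array([ray(s,u,v,z)[:2] for u,v in cs],np.float32)
    (c,wh,a)=cv2.minAreaRect(P)
    if wh[0]<wh[1]: a+=90;wh=wh[::-1]
    a=(a+90)%180-90
    return np.round(c,1),np.round(wh,1),round(a,1)
E
python3 - <<'E'
from seg import *
s=snap('top','top1'); im=s['image']; hsv=cv2.cvtColor(im,cv2.COLOR_BGR2HSV)
for n,(u,v) in dict(round=(130,140),wide=(243,175),narrow=(305,190),roundp=(149,178),widep=(243,190),narrowp=(338,185),pum=(105,264),dish=(175,263),org=(246,270),wood=(215,270),soap=(378,274),file=(305,270)).items():
    print(n,hsv[v,u],im[v,u])
H,S,V=[hsv[...,k].astype(int) for k in range(3)]
red=((H<8)|(H>172))&(S>120)
vis=im.copy()
for n,sd in dict(round=(149,179),wide=(245,191),narrow=(339,185)).items():
    m=comp(red,sd); print(n,rect(s,m,10)); vis[m]=(255,0,0)
    pk=m&(V<95); pk=cv2.morphologyEx(pk.astype(np.uint8),cv2.MORPH_OPEN,np.ones((3,3)))>0
    if pk.any(): 
        p=comp(pk,sd); print('  pocket',rect(s,p,4),p.sum()); vis[p]=(255,255,0)
m=comp((S<100)&(H>25),(175,263)); print('dish',rect(s,m,16)); vis[m]=(0,255,0)
m=comp((S>190)&(H>10)&(V>100),(246,270)); print('org',rect(s,m,26));vis[m]=(0,255,255)
m=comp((S<110)&(V>120),(378,274)); print('soap',rect(s,m,28));vis[m]=(0,0,255)
cv2.imwrite('pics/vis1.png',cv2.resize(vis[70:330,60:440],None,fx=2.1,fy=2.1,interpolation=0))
E
```

```text
round [23 95 91] [57 83 91]
wide [  6 152  77] [31 40 77]
narrow [ 22  98 102] [ 63  92 102]
roundp [  5 156  72] [28 36 72]
widep [  5 147  78] [33 41 78]
narrowp [  5 162  63] [23 29 63]
pum [19 46 94] [77 88 94]
dish [105  28 146] [146 138 130]
org [ 16 189 112] [ 29  74 112]
wood [23 94 95] [60 87 95]
soap [ 68  15 138] [132 138 130]
file [24 64 80] [60 76 80]
round (array([658.3, 212.3]), array([149.4, 107.3]), 12.8)
  pocket (array([659.6, 213.9]), array([73.3, 71.8]), 2.0) 855
wide (array([634.4,  -1.1]), array([148.2, 106.9]), -5.7)
  pocket (array([635.8,  -1.8]), array([121.6,  78.7]), -5.7) 1809
narrow (array([ 653.7, -215.8]), array([148.7, 108.4]), 10.3)
  pocket (array([ 655.3, -217.6]), array([133.,  55.]), 9.9) 1319
dish (array([471.7, 148.8]), array([107.1,  64. ]), -17.7)
org (array([455.7, -14.4]), array([0., 0.]), 0.0)
soap (array([ 452.5, -299. ]), array([58.7, 32.1]), 13.5)
```

View pics/vis1.png

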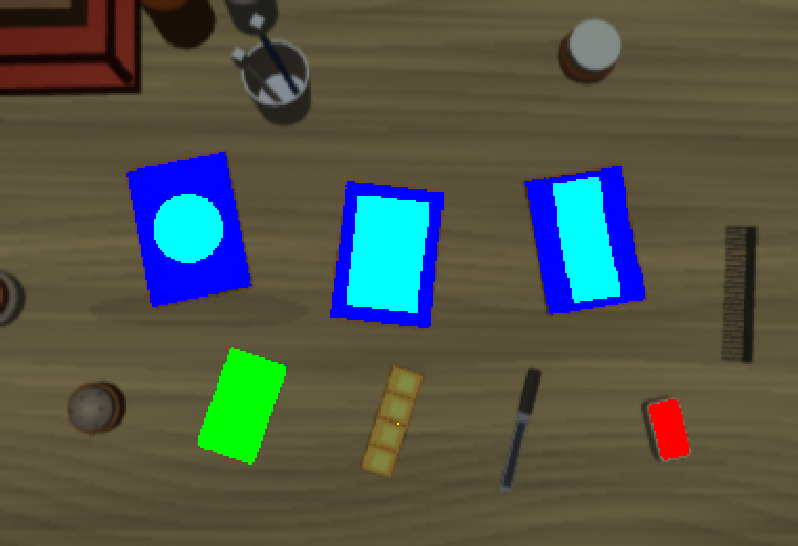

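```bash
cat >> seg.py <<'E'
def plan(x,y,ztip,yaw,st=None):
    """needed: yaw = world direction (deg) of object's LONG axis; jaws go across (tool y perpendicular)"""
    st=st or readout.get_state(); R=Ro.from_rotvec(st['tcp_rot']).as_matrix(); p=st['tool_pos']
    ax=np.degrees(np.arctan2(R[1,0],R[0,0]))
    d=(yaw-ax+90)%180-90           # world-z turn
    print('tool x yaw',round(ax,1),'tilt',np.round(R[:,2],3),'pos',np.round(p,1),'j7',round(st['joints'][6],2),'F',np.round(st['wrist_force'],1),'open',round(st['opening']*94,1),'t',round(st['t'],2))
    tz=-d
    R2=R@Ro.from_euler('z',tz,degrees=True).as_matrix()
    print(' turn about tool z (deg) %.1f; shift now-frame mm'%tz,np.round(R.T@(np.array([x,y,ztip+97])-p),1),' after turn',np.round(R2.T@(np.array([x,y,ztip+97])-p),1))
E
python3 - <<'E'
from seg import *
s=snap('top','top2'); im=s['image']; hsv=cv2.cvtColor(im,cv2.COLOR_BGR2HSV)
H,S,V=[hsv[...,k].astype(int) for k in range(3)]
vis=im.copy()
m=(S>125)&(H>8)&(H<30)&(V>70); m=cv2.morphologyEx(m.astype(np.uint8),cv2.MORPH_CLOSE,np.ones((3,3)))
m=comp(m,(246,270)); print('org',rect(s,m,24));vis[m]=(0,255,255)
g=cv2.cvtColor(im,cv2.COLOR_BGR2GRAY)
c=cv2.HoughCircles(cv2.resize(g[240:290,80:130],None,fx=8,fy=8,interpolation=cv2.INTER_CUBIC),cv2.HOUGH_GRADIENT,1,40,param1=80,param2=15,minRadius=60,maxRadius=130)
for q in c[0][:4]: 
    u,v=q[0]/8+80-.44,q[1]/8+240-.44; print('circ',u,v,q[2]/8,ray(s,u,v,28),ray(s,u,v,38))
cv2.imwrite('pics/vis2.png',cv2.resize(vis[230:330,80:300],None,fx=3.6,fy=3.6,interpolation=2))
plan(471.7,148.8,120,-17.7)
E
```

```text
org (array([457.7,  -7.8]), array([113.8,  35.7]), -17.5)Traceback (most recent call last):
  File "<stdin>", line 9, in <module>
TypeError: 'NoneType' object is not subscriptable
```

```bash
python3 - <<'E'
from seg import *
plan(471.7,148.8,120,-17.7)
E
```

```text
tool x yaw 166.9 tilt [ 0. -0. -1.] pos [141.1 608.8 302.6] j7 -0.05 F [-0.6 -0.4  0.1] open 94.3 t 1.15
 turn about tool z (deg) 4.6; shift now-frame mm [-425.9 -373.5   85.7]  after turn [-454.8 -337.8   85.7]
```

Call:
play_rows(angular=[[0,0,4.6],[0,0,0],[0,0,0],[0,0,0],[0,0,0],[0,0,0],[0,0,0],[0,0,0],[0,0,0],[0,0,0],[0,0,0],[0,0,0],[0,0,0],[0,0,0]], offset=[[0,0,0],[-0.038,-0.028,0],[-0.038,-0.028,0],[-0.038,-0.028,0],[-0.038,-0.028,0],[-0.038,-0.028,0],[-0.038,-0.028,0],[-0.038,-0.028,0],[-0.038,-0.028,0],[-0.038,-0.028,0],[-0.038,-0.028,0],[-0.038,-0.028,0],[-0.038,-0.028,0],[0,0,0]], jaw=[0.094,0.094,0.094,0.094,0.094,0.094,0.094,0.094,0.094,0.094,0.094,0.094,0.094,0.094], squeeze=20)

```text
t: 2.9
tool_pos: [475.2, 147.5, 302.8]
tcp_rot: [0.489, 3.102, -0.001]
wrist_force: [-0.2, 1.0, 0.5]
opening: 1.002
```

```bash
python3 - <<'E'
from seg import *
plan(471.7,148.8,4,-17.7)
s=snap('wrist','w1'); print(proj(s,[471.7,148.8,16]))
for n in ['soap_dish','pumice']:print(n,nets.find_in('wrist',n))
E
```

```text
tool x yaw 162.1 tilt [ 0.001 -0.001 -1.   ] pos [475.2 147.5 302.8] j7 0.97 F [-0.2  1.   0.5] open 94.2 t 2.9
 turn about tool z (deg) -0.2; shift now-frame mm [  4.    0.3 201.8]  after turn [  3.9   0.3 201.8]
(np.float64(253.62131882887024), np.float64(170.52051293926115))
soap_dish [{'xyz': [470.8, 151.9, 12.3], 'confidence': 0.61}]
pumice [{'xyz': [465.0, 289.9, 35.0], 'confidence': 0.73}]
```

View pics/w1.png

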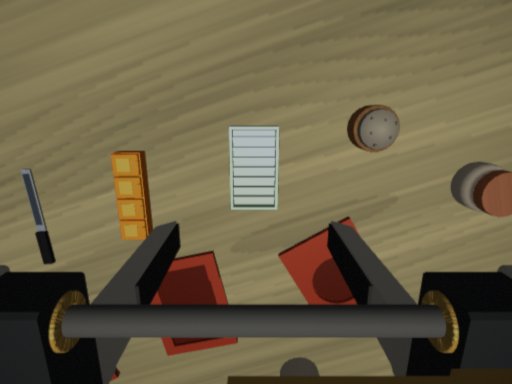

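The wrist view shows the dish centred at about (254,168) and square to the tool, which matches my estimate. The pumice is at (376,128), seen from the side. I'll descend now.

```bash
python3 - <<'E'
from seg import *
s=snap('wrist','w2'); 
for u,v in [(229.5,126.5),(278.5,126.5),(278.5,209.5),(230.5,209.5)]: print(ray(s,u,v,18).round(1))
print('dish',ray(s,254,168,18).round(1),'pum disc/stone',ray(s,374,128,28).round(1),ray(s,379,128.5,35).round(1))
E
```

```text
[410.3 141.6  18. ]
[427.7 196.6  18. ]
[526.7 167.6  18. ]
[508.3 109.5  18. ]
dish [466.4 154.1  18. ] pum disc/stone [461.7 300.   28. ] [462.7 302.8  35. ]
```

Call:
play_rows(angular=[[0,0,0],[0,0,0],[0,0,0],[0,0,0],[0,0,0],[0,0,0],[0,0,0],[0,0,0],[0,0,0],[0,0,0],[0,0,0]], offset=[[0.004,0,0.04],[0,0,0.04],[0,0,0.04],[0,0,0.03],[0,0,0.025],[0,0,0.015],[0,0,0.006],[0,0,0.004],[0,0,0],[0,0,0],[0,0,0]], jaw=[0.094,0.094,0.094,0.094,0.094,0.094,0.094,0.094,0.094,0.094,0.094])

```text
t: 4.47
tool_pos: [470.1, 151.6, 103.0]
tcp_rot: [0.482, 3.104, 0.0]
wrist_force: [1.2, 0.6, -0.1]
opening: 0.999
```

```bash
python3 - <<'E'
from seg import *
plan(471.7,148.8,4,-17.7)
s=snap('wrist','w3');snap('scene','s3')
E
```

```text
tool x yaw 162.3 tilt [ 0.001  0.    -1.   ] pos [470.1 151.6 103. ] j7 1.1 F [ 1.2  0.6 -0.1] open 93.9 t 4.47
 turn about tool z (deg) 0.0; shift now-frame mm [-2.4 -2.2  2. ]  after turn [-2.4 -2.2  2. ]
```

View pics/w3.png

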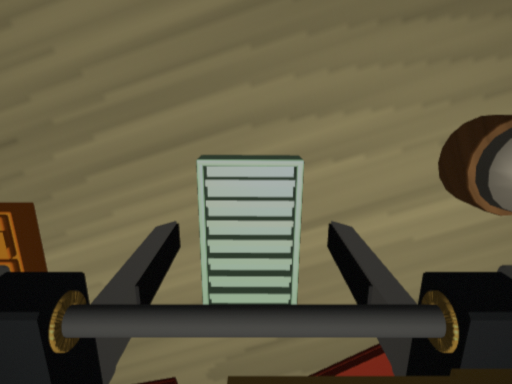

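The jaws straddle the dish with clear space on both sides. I'll lower 2 mm and close.

Call:
play_rows(angular=[[0,0,0],[0,0,0],[0,0,0],[0,0,0],[0,0,0],[0,0,0],[0,0,0],[0,0,0],[0,0,0],[0,0,0]], offset=[[0,0,0.002],[0,0,0],[0,0,0],[0,0,0],[0,0,0],[0,0,0],[0,0,0],[0,0,0],[0,0,0],[0,0,0]], jaw=[0.094,0.05,0.05,0.05,0.05,0.05,0.05,0.05,0.05,0.05], squeeze=25)

```text
t: 5.82
tool_pos: [470.0, 151.5, 100.7]
tcp_rot: [-0.482, -3.104, 0.0]
wrist_force: [-0.9, -1.5, 0.5]
opening: 0.634
```

```bash
python3 - <<'E'
from seg import *
plan(635,-1.5,75,-5.7)
E
```

```text
tool x yaw 162.3 tilt [-0. -0. -1.] pos [470.  151.5 100.7] j7 1.1 F [-0.9 -1.5  0.5] open 59.6 t 5.83
 turn about tool z (deg) -12.0; shift now-frame mm [-203.7  -95.8  -71.3]  after turn [-179.4 -135.9  -71.3]
```

Gripped at 59.6 mm opening. Lift, turn and carry.

Call:
play_rows(angular=[[0,0,0],[0,0,0],[0,0,0],[0,0,0],[0,0,-6],[0,0,-6],[0,0,0],[0,0,0],[0,0,0],[0,0,0],[0,0,0],[0,0,0],[0,0,0],[0,0,0]], offset=[[0,0,-0.01],[0,0,-0.03],[0,0,-0.03],[0,0,-0.03],[0,0,0],[0,0,0],[-0.018,-0.014,0],[-0.036,-0.027,0],[-0.036,-0.027,0],[-0.036,-0.027,0],[-0.036,-0.027,0],[-0.018,-0.014,0],[0,0,0],[0,0,0]], jaw=[0.05,0.05,0.05,0.05,0.05,0.05,0.05,0.05,0.05,0.05,0.05,0.05,0.05,0.05])

```text
t: 7.58
tool_pos: [635.3, -0.8, 200.9]
tcp_rot: [-0.154, -3.138, -0.001]
wrist_force: [-0.4, 0.3, -1.5]
opening: 0.637
```

```bash
python3 - <<'E'
from seg import *
plan(635,-1.5,8,-5.7)
s=snap('wrist','w4');s=snap('top','t4');cv2.imwrite('pics/t4b.png',cv2.resize(s['image'][100:300,100:400],None,fx=2.6,fy=2.6,interpolation=2))
E
```

```text
tool x yaw 174.4 tilt [-0.  0. -1.] pos [635.3  -0.8 200.9] j7 1.59 F [-0.4  0.3 -1.5] open 59.9 t 7.58
 turn about tool z (deg) 0.1; shift now-frame mm [ 0.2 -0.8 95.9]  after turn [ 0.2 -0.8 95.9]
```

View pics/w4.png

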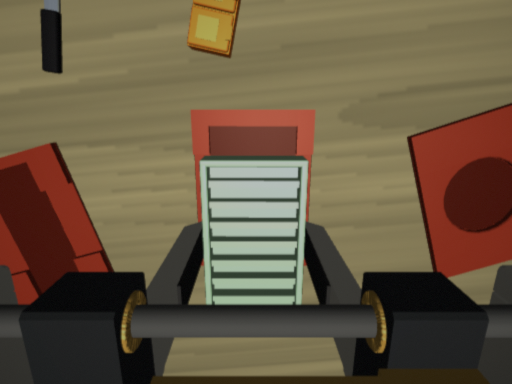

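View pics/t4b.png

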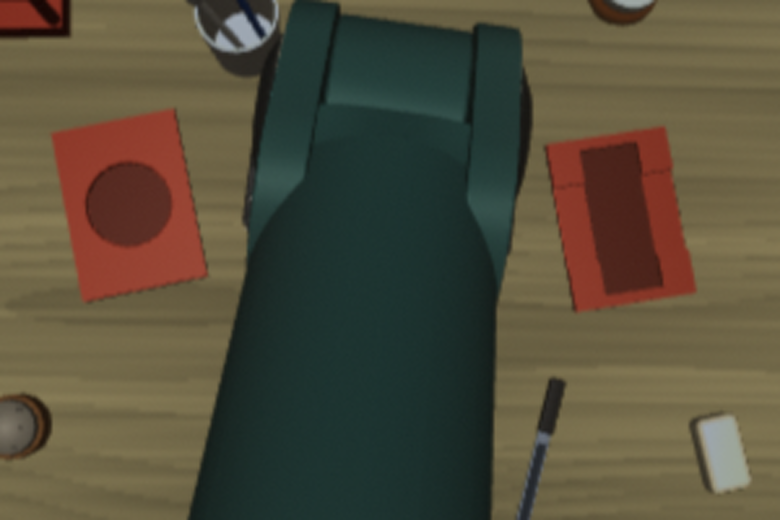

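```bash
python3 - <<'E'
from seg import *
s=snap('wrist','w5'); st=readout.get_state(); R=Ro.from_rotvec(st['tcp_rot']).as_matrix()
def T(u,v,z): return (R.T@(ray(s,u,v,z)-st['tool_pos'])).round(1)
print('dish end',T(202,158,118.2),T(306,158,118.2))
print('tier end',T(192,110,10),T(314,110,10),'pocket',T(209,127,10),T(297,127,10))
E
```

```text
dish end [ 52.3 -27.6  82.8] [52.4 29.  82.8]
tier end [ 76.8 -52.8 191. ] [ 76.8  52.8 191. ] pocket [ 62.4 -38.6 191. ] [ 62.4  38.6 191. ]
```

The dish is centred in the grip, with its end 52.3 mm ahead of the tool. The pocket is centred to within 2 mm. Lowering now.

Call:
play_rows(angular=[[0,0,0],[0,0,0],[0,0,0],[0,0,0],[0,0,0],[0,0,0],[0,0,0],[0,0,0],[0,0,0]], offset=[[0.001,0,0.02],[0,0,0.03],[0,0,0.025],[0,0,0.01],[0,0,0.005],[0,0,0.003],[0,0,0.0025],[0,0,0],[0,0,0]], jaw=[0.05,0.05,0.05,0.05,0.05,0.05,0.05,0.05,0.05])

```text
t: 8.85
tool_pos: [634.8, -1.4, 105.5]
tcp_rot: [0.155, 3.137, -0.0]
wrist_force: [-1.3, -0.4, -1.4]
opening: 0.637
```

Call:
play_rows(angular=[[0,0,0],[0,0,0],[0,0,0],[0,0,0],[0,0,0],[0,0,0],[0,0,0]], offset=[[0,0,0],[0,0,0],[0,0,0],[0,0,0],[0,0,0],[0,0,0],[0,0,0]], jaw=[0.066,0.066,0.072,0.08,0.08,0.08,0.08])

```text
t: 9.72
tool_pos: [634.7, -1.4, 105.2]
tcp_rot: [0.155, 3.138, -0.0]
wrist_force: [-0.4, 1.5, 0.6]
opening: 0.852
```

```bash
python3 - <<'E'
from seg import *
plan(635,-1.5,8,-5.7)
s=snap('wrist','w6')
E
```

```text
tool x yaw 174.3 tilt [ 0. -0. -1.] pos [634.7  -1.4 105.2] j7 1.63 F [-0.4  1.5  0.6] open 80.1 t 9.72
 turn about tool z (deg) 0.0; shift now-frame mm [-0.3 -0.1  0.2]  after turn [-0.3 -0.1  0.2]
```

View pics/w6.png

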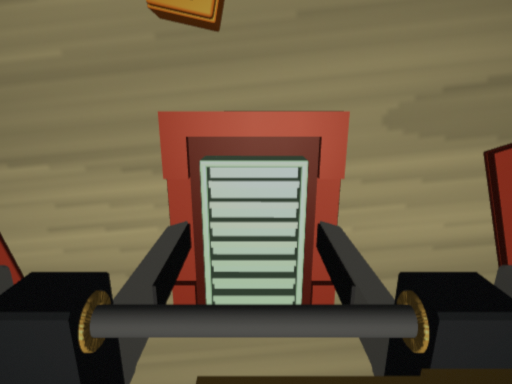

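The dish sits inside the pocket with even margins, and the jaws are clear at 80 mm. Lifting and heading to the soap.

Call:
play_rows(angular=[[0,0,0],[0,0,0],[0,0,0],[0,0,0],[0,0,0]], offset=[[0,0,-0.02],[0,0,-0.04],[0,0,-0.045],[0,0,-0.045],[0,0,0]], jaw=[0.08,0.08,0.08,0.094,0.094])

```text
t: 10.4
tool_pos: [635.9, -1.6, 260.2]
tcp_rot: [0.155, 3.131, 0.001]
wrist_force: [0.2, -0.4, -0.1]
opening: 0.993
```

```bash
python3 - <<'E'
from seg import *
plan(454,-298,150,13.5)
E
```

```text
tool x yaw 174.3 tilt [ 0.007  0.001 -1.   ] pos [635.9  -1.6 260.2] j7 1.57 F [ 0.2 -0.4 -0.1] open 93.3 t 10.4
 turn about tool z (deg) -19.2; shift now-frame mm [ 151.9 -312.9   11.8]  after turn [ 246.2 -245.7   11.8]
```

Call:
play_rows(angular=[[0,0,-9.6],[0,0,-9.6],[0,0,0],[0,0,0],[0,0,0],[0,0,0],[0,0,0],[0,0,0],[0,0,0],[0,0,0],[0,0,0],[0,0,0],[0,0,0]], offset=[[0,0,0],[0,0,0],[0.02,-0.02,0],[0.031,-0.031,0],[0.031,-0.031,0],[0.031,-0.031,0],[0.031,-0.031,0],[0.031,-0.031,0],[0.031,-0.031,0],[0.02,-0.02,0],[0.02,-0.02,0.012],[0,0,0],[0,0,0]], jaw=[0.094,0.094,0.094,0.094,0.094,0.094,0.094,0.094,0.094,0.094,0.094,0.094,0.094])

```text
t: 12.02
tool_pos: [453.4, -297.7, 243.4]
tcp_rot: [-0.371, 3.119, 0.0]
wrist_force: [-0.6, 1.5, 0.2]
opening: 1.001
```

```bash
python3 - <<'E'
from seg import *
plan(454,-298,8,13.5)
s=snap('wrist','w7'); print(proj(s,[454,-298,30]),nets.find_in('wrist','soap')[:2])
im=s['image'];hsv=cv2.cvtColor(im,cv2.COLOR_BGR2HSV)
m=comp((hsv[...,1]<90)&(hsv[...,2]>130),proj(s,[454,-298,30])); print(rect(s,m,28))
im=im.copy();im[m]=(0,0,255);cv2.imwrite('pics/w7m.png',im)
E
```

```text
tool x yaw -166.4 tilt [ 0.  0. -1.] pos [ 453.4 -297.7  243.4] j7 2.48 F [-0.6  1.5  0.2] open 94.1 t 12.03
 turn about tool z (deg) 0.1; shift now-frame mm [ -0.5  -0.5 138.4]  after turn [ -0.5  -0.5 138.4]
(np.float64(252.34934950436528), np.float64(189.32445579014092)) [{'xyz': [449.8, -298.6, 31.7], 'confidence': 0.76}]
(array([ 462.5, -331.1]), array([322.3,  92.4]), 88.1)
```

View pics/w7.png

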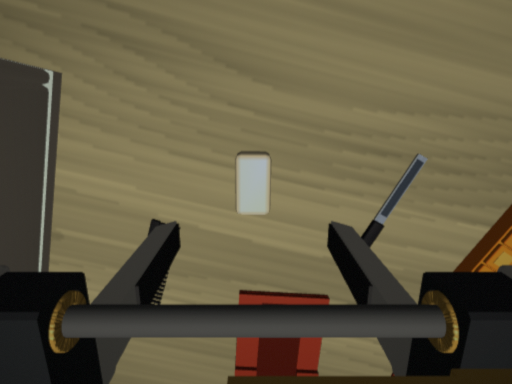

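View pics/w7m.png

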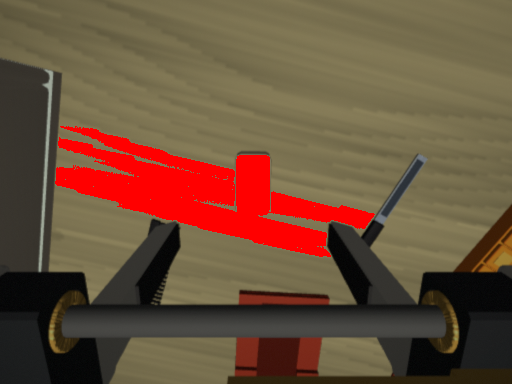

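The soap shows at (253,184), about 4 mm ahead of the tool centre, and the net agrees. I'll correct for that and descend.

Call:
play_rows(angular=[[0,0,0],[0,0,0],[0,0,0],[0,0,0],[0,0,0],[0,0,0],[0,0,0],[0,0,0],[0,0,0]], offset=[[0.004,0,0.02],[0,0,0.035],[0,0,0.035],[0,0,0.025],[0,0,0.012],[0,0,0.006],[0,0,0.004],[0,0,0],[0,0,0]], jaw=[0.075,0.075,0.075,0.075,0.075,0.075,0.075,0.075,0.075])

```text
t: 13.25
tool_pos: [449.5, -299.2, 106.7]
tcp_rot: [-0.371, 3.119, -0.001]
wrist_force: [-0.2, 0.6, -0.0]
opening: 0.795
```

```bash
python3 - <<'E'
from seg import *
plan(450,-299,9,13.5)
s=snap('wrist','w8'); st=readout.get_state(); R=Ro.from_rotvec(st['tcp_rot']).as_matrix()
E
```

```text
tool x yaw -166.4 tilt [ 0.001 -0.    -1.   ] pos [ 449.5 -299.2  106.7] j7 2.57 F [-0.2  0.6 -0. ] open 74.8 t 13.25
 turn about tool z (deg) 0.1; shift now-frame mm [-0.5  0.1  0.7]  after turn [-0.5  0.1  0.7]
```

View pics/w8.png

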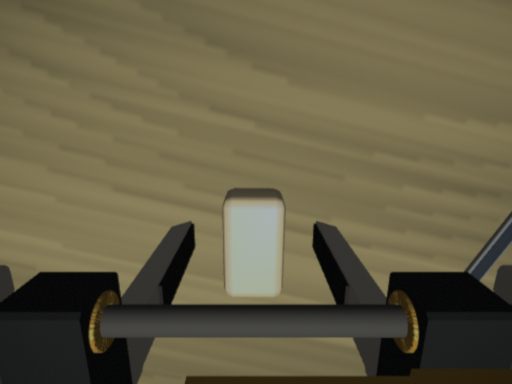

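The soap is centred between the pads (223–285 px). Gripping and lifting.

Call:
play_rows(angular=[[0,0,0],[0,0,0],[0,0,0],[0,0,0],[0,0,0],[0,0,0],[0,0,0],[0,0,0],[0,0,0],[0,0,0],[0,0,0],[0,0,0],[0,0,0]], offset=[[0,0,0],[0,0,0],[0,0,0],[0,0,0],[0,0,0],[0,0,0],[0,0,0],[0,0,-0.01],[0,0,-0.03],[0,0,-0.03],[0,0,-0.03],[0,0,-0.01],[0,0,0]], jaw=[0.028,0.028,0.028,0.028,0.028,0.028,0.028,0.028,0.028,0.028,0.028,0.028,0.028], squeeze=20)

```text
t: 14.92
tool_pos: [449.4, -299.0, 216.4]
tcp_rot: [-0.371, 3.119, -0.001]
wrist_force: [-0.5, -0.4, -0.8]
opening: 0.383
```

```bash
python3 - <<'E'
from seg import *
plan(634.7,-1.4,110,-5.7)
s=snap('wrist','w9'); st=readout.get_state(); R=Ro.from_rotvec(st['tcp_rot']).as_matrix()
def T(u,v,z): return (R.T@(ray(s,u,v,z)-st['tool_pos'])).round(1)
z=30+st['tool_pos'][2]-106.7
for v in (190,200,296): print(T(254,v,z))
E
```

```text
tool x yaw -166.4 tilt [ 0.001 -0.    -1.   ] pos [ 449.4 -299.   216.4] j7 2.5 F [-0.5 -0.4 -0.8] open 36.0 t 14.93
 turn about tool z (deg) 19.3; shift now-frame mm [-249.9  245.9    9.5]  after turn [-154.8  314.5    9.5]
[35.3  0.6 76.7]
[29.6  0.6 76.7]
[-30.6   0.6  76.7]
```

View pics/w9.png

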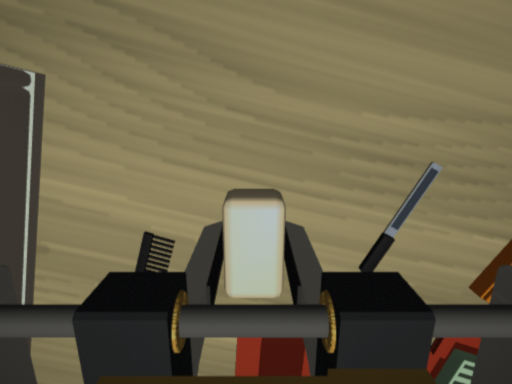

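Held centred at 36.0 mm. Carrying it over the dish.

Call:
play_rows(angular=[[0,0,9.6],[0,0,9.7],[0,0,0],[0,0,0],[0,0,0],[0,0,0],[0,0,0],[0,0,0],[0,0,0],[0,0,0],[0,0,0],[0,0,0],[0,0,0],[0,0,0],[0,0,0]], offset=[[0,0,0],[0,0,0],[-0.008,0.016,0],[-0.017,0.035,0],[-0.017,0.035,0],[-0.017,0.035,0],[-0.017,0.035,0],[-0.017,0.035,0],[-0.017,0.035,0],[-0.017,0.035,0],[-0.017,0.034,0],[-0.008,0.016,0],[-0.003,0.004,0],[0,0,0],[0,0,0]], jaw=[0.028,0.028,0.028,0.028,0.028,0.028,0.028,0.028,0.028,0.028,0.028,0.028,0.028,0.028,0.028])

```text
t: 16.85
tool_pos: [634.7, -2.5, 216.3]
tcp_rot: [-0.159, -3.137, 0.001]
wrist_force: [0.6, -0.8, -1.4]
opening: 0.381
```

```bash
python3 - <<'E'
from seg import *
plan(634.7,-1.4,27,-5.7)
s=snap('wrist','w10')
E
```

```text
tool x yaw 174.2 tilt [-0. -0. -1.] pos [634.7  -2.5 216.3] j7 1.6 F [ 0.6 -0.8 -1.4] open 35.8 t 16.85
 turn about tool z (deg) -0.1; shift now-frame mm [ 0.1  1.1 92.3]  after turn [ 0.1  1.1 92.3]
```

View pics/w10.png

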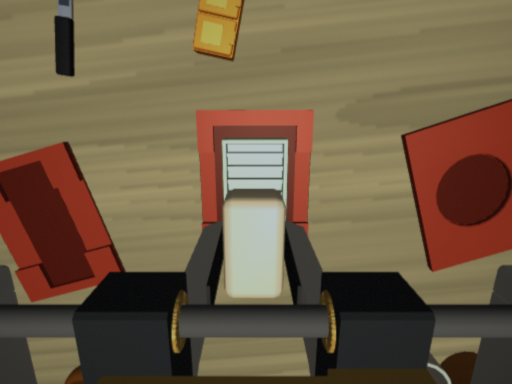

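The dish shows at columns 222–288 with the soap centred over it at 254. Lowering 91 mm.

Call:
play_rows(angular=[[0,0,0],[0,0,0],[0,0,0],[0,0,0],[0,0,0],[0,0,0],[0,0,0],[0,0,0],[0,0,0]], offset=[[0,0.001,0.02],[0,0,0.025],[0,0,0.02],[0,0,0.012],[0,0,0.007],[0,0,0.004],[0,0,0.003],[0,0,0],[0,0,0]], jaw=[0.028,0.028,0.028,0.028,0.028,0.028,0.028,0.028,0.028])

```text
t: 18.02
tool_pos: [635.3, -0.2, 125.5]
tcp_rot: [0.158, 3.137, -0.0]
wrist_force: [-0.6, 0.2, -1.4]
opening: 0.38
```

```bash
python3 - <<'E'
from seg import *
plan(634.7,-1.4,27,-5.7)
s=snap('wrist','w11')
E
```

```text
tool x yaw 174.2 tilt [ 0. -0. -1.] pos [ 6.353e+02 -2.000e-01  1.255e+02] j7 1.63 F [-0.6  0.2 -1.4] open 35.7 t 18.02
 turn about tool z (deg) -0.1; shift now-frame mm [ 0.5 -1.2  1.5]  after turn [ 0.5 -1.2  1.5]
```

View pics/w11.png

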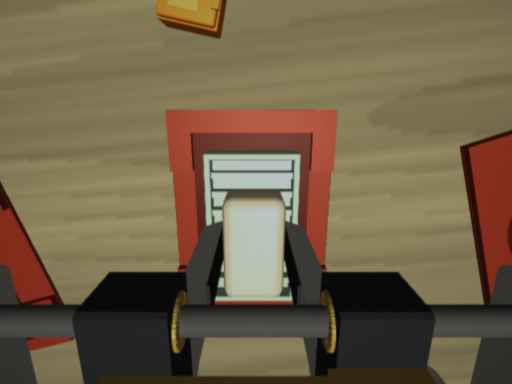

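The soap hangs just above the ribs and is centred. I'll lower 0.7 mm, release and lift.

Call:
play_rows(angular=[[0,0,0],[0,0,0],[0,0,0],[0,0,0],[0,0,0],[0,0,0],[0,0,0],[0,0,0],[0,0,0],[0,0,0],[0,0,0],[0,0,0]], offset=[[0,-0.0005,0.0007],[0,0,0],[0,0,0],[0,0,0],[0,0,0],[0,0,0],[0,0,0],[0,0,-0.01],[0,0,-0.03],[0,0,-0.04],[0,0,-0.04],[0,0,0]], jaw=[0.028,0.028,0.04,0.045,0.055,0.06,0.06,0.06,0.06,0.06,0.06,0.08])

```text
t: 19.58
tool_pos: [636.3, -0.9, 248.3]
tcp_rot: [0.158, 3.132, 0.001]
wrist_force: [-0.3, -0.1, -1.1]
opening: 0.708
```

```bash
python3 - <<'E'
from seg import *
plan(457.7,-7.8,150,-17.5)
s=snap('wrist','w12')
E
```

```text
tool x yaw 174.2 tilt [ 0.005  0.001 -1.   ] pos [636.3  -0.9 248.3] j7 1.59 F [-0.3 -0.1 -1.1] open 66.5 t 19.57
 turn about tool z (deg) 11.7; shift now-frame mm [177.  -24.8   0.3]  after turn [168.2 -60.3   0.3]
```

View pics/w12.png

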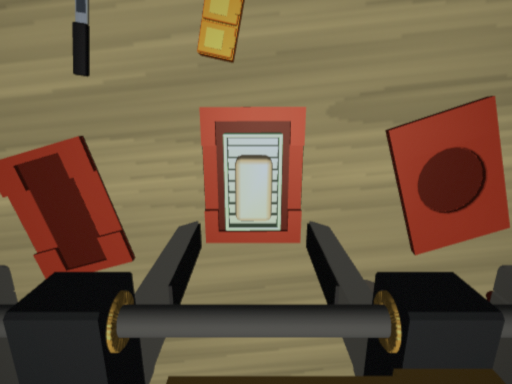

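The soap lies flat at (254,189), centred in the dish. On to the organizer.

Call:
play_rows(angular=[[0,0,5.8],[0,0,5.9],[0,0,0],[0,0,0],[0,0,0],[0,0,0],[0,0,0],[0,0,0],[0,0,0],[0,0,0]], offset=[[0,0,0],[0,0,0],[0.02,-0.007,0],[0.035,-0.013,0],[0.035,-0.013,0],[0.035,-0.013,0],[0.035,-0.012,0],[0.008,-0.002,0],[0,0,0],[0,0,0]], jaw=[0.08,0.08,0.08,0.08,0.08,0.08,0.08,0.08,0.08,0.08])

```text
t: 20.88
tool_pos: [457.7, -7.5, 244.4]
tcp_rot: [0.476, 3.105, -0.001]
wrist_force: [-0.1, -0.3, -0.0]
opening: 0.85
```

```bash
python3 - <<'E'
from seg import *
plan(457.7,-7.8,5,-17.5)
s=snap('wrist','w13'); print(proj(s,[457.7,-7.8,26])); print(nets.find_in('wrist','pill_organizer')[:2])
hsv=cv2.cvtColor(s['image'],cv2.COLOR_BGR2HSV);H,S,V=[hsv[...,k].astype(int) for k in range(3)]
m=(S>140)&(H>8)&(H<30)&(V>90); m=cv2.morphologyEx(m.astype(np.uint8),cv2.MORPH_CLOSE,np.ones((5,5)))
print(rect(s,comp(m,proj(s,[457.7,-7.8,26])),24))
E
```

```text
tool x yaw 162.6 tilt [ 0. -0. -1.] pos [457.7  -7.5 244.4] j7 1.33 F [-0.1 -0.3 -0. ] open 79.9 t 20.88
 turn about tool z (deg) 0.1; shift now-frame mm [-1.000e-01 -2.000e-01  1.424e+02]  after turn [-1.000e-01 -2.000e-01  1.424e+02]
(np.float64(253.1754128529405), np.float64(187.8286361589037))
[{'xyz': [448.8, -8.5, 23.8], 'confidence': 0.8}]
(array([455.3,  -7.5]), array([112.6,  33.7]), -17.5)
```

View pics/w13.png

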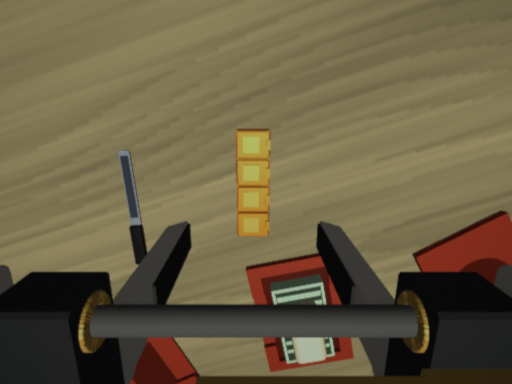

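The organizer is square to the tool at (253,183), 2 mm ahead of centre. Descending.

Call:
play_rows(angular=[[0,0,0],[0,0,0],[0,0,0],[0,0,0],[0,0,0],[0,0,0],[0,0,0],[0,0,0],[0,0,0],[0,0,0],[0,0,0],[0,0,0],[0,0,0],[0,0,0],[0,0,0],[0,0,0]], offset=[[0.002,0,0.02],[0,0,0.035],[0,0,0.035],[0,0,0.025],[0,0,0.014],[0,0,0.008],[0,0,0.004],[0,0,0],[0,0,0],[0,0,0],[0,0,0],[0,0,0],[0,0,0],[0,0,0],[0,0,0],[0,0,0]], jaw=[0.08,0.08,0.08,0.08,0.08,0.08,0.08,0.08,0.026,0.026,0.026,0.026,0.026,0.026,0.026,0.026], squeeze=20)

```text
t: 22.98
tool_pos: [455.0, -7.0, 103.5]
tcp_rot: [0.477, 3.105, -0.0]
wrist_force: [-0.6, 0.3, 1.1]
opening: 0.355
```

```bash
python3 - <<'E'
from seg import *
plan(654.5,-216.7,100,10)
E
```

```text
tool x yaw 162.5 tilt [ 0. -0. -1.] pos [455.   -7.  103.5] j7 1.49 F [-0.6  0.3  1.1] open 33.4 t 22.98
 turn about tool z (deg) -27.5; shift now-frame mm [-253.3 -140.2  -93.5]  after turn [-160.1 -241.2  -93.5]
```

Call:
play_rows(angular=[[0,0,0],[0,0,0],[0,0,0],[0,0,0],[0,0,-9.1],[0,0,-9.2],[0,0,-9.2],[0,0,0],[0,0,0],[0,0,0],[0,0,0],[0,0,0],[0,0,0],[0,0,0],[0,0,0],[0,0,0],[0,0,0],[0,0,0]], offset=[[0,0,-0.01],[0,0,-0.03],[0,0,-0.035],[0,0,-0.025],[0,0,0],[0,0,0],[0,0,0],[-0.01,-0.015,0],[-0.02,-0.03,0],[-0.02,-0.03,0],[-0.02,-0.03,0],[-0.02,-0.03,0],[-0.02,-0.03,0],[-0.02,-0.03,0],[-0.02,-0.03,0],[-0.01,-0.016,0],[0,0,0],[0,0,0]], jaw=[0.026,0.026,0.026,0.026,0.026,0.026,0.026,0.026,0.026,0.026,0.026,0.026,0.026,0.026,0.026,0.026,0.026,0.026])

```text
t: 25.22
tool_pos: [654.1, -215.6, 203.7]
tcp_rot: [0.276, -3.129, -0.0]
wrist_force: [-0.9, -0.1, -0.5]
opening: 0.362
```

```bash
python3 - <<'E'
from seg import *
plan(654.5,-216.7,10.5,10)
s=snap('wrist','w14')
E
```

```text
tool x yaw -169.9 tilt [-0.  0. -1.] pos [ 654.1 -215.6  203.7] j7 2.21 F [-0.9 -0.1 -0.5] open 34.0 t 25.23
 turn about tool z (deg) 0.1; shift now-frame mm [-0.2 -1.2 96.2]  after turn [-0.2 -1.2 96.2]
```

View pics/w14.png

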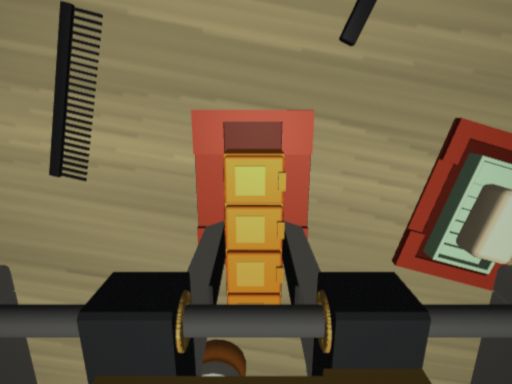

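```bash
python3 - <<'E'
from seg import *
s=snap('wrist','w15'); st=readout.get_state(); R=Ro.from_rotvec(st['tcp_rot']).as_matrix()
def T(u,v,z): return (R.T@(ray(s,u,v,z)-st['tool_pos'])).round(1)
print('org end',T(225,154,126.2),T(284,154,126.2),'tier',T(192,110,10),T(314,110,10),'pocket',T(224,122,10),T(282,122,10))
E
```

```text
org end [ 55.2 -14.4  77.6] [55.2 16.6 77.6] tier [ 76.7 -53.1 193.8] [ 76.7  53.5 193.8] pocket [ 66.4 -25.4 193.8] [ 66.4  25.8 193.8]
```

The organizer's end is 55 mm ahead of the tool and the pocket's end 66 mm, so it is centred to within 1–2 mm. Lowering 95.5 mm.

Call:
play_rows(angular=[[0,0,0],[0,0,0],[0,0,0],[0,0,0],[0,0,0],[0,0,0],[0,0,0],[0,0,0],[0,0,0],[0,0,0],[0,0,0],[0,0,0],[0,0,0],[0,0,0]], offset=[[0.001,0,0.02],[0,0,0.03],[0,0,0.025],[0,0,0.01],[0,0,0.005],[0,0,0.003],[0,0,0.0025],[0,0,0],[0,0,0],[0,0,0],[0,0,0],[0,0,0],[0,0,0],[0,0,0]], jaw=[0.026,0.026,0.026,0.026,0.026,0.026,0.026,0.026,0.026,0.04,0.05,0.06,0.06,0.06])

```text
t: 27.08
tool_pos: [653.6, -216.5, 108.0]
tcp_rot: [0.275, -3.13, 0.0]
wrist_force: [-0.0, 0.1, -0.0]
opening: 0.641
```

```bash
python3 - <<'E'
from seg import *
plan(654.5,-216.7,10.5,10)
s=snap('wrist','w16')
E
```

```text
tool x yaw -170.0 tilt [ 0. -0. -1.] pos [ 653.6 -216.5  108. ] j7 2.25 F [-0.   0.1 -0. ] open 60.2 t 27.07
 turn about tool z (deg) 0.0; shift now-frame mm [-0.9 -0.3  0.5]  after turn [-0.9 -0.3  0.5]
```

View pics/w16.png

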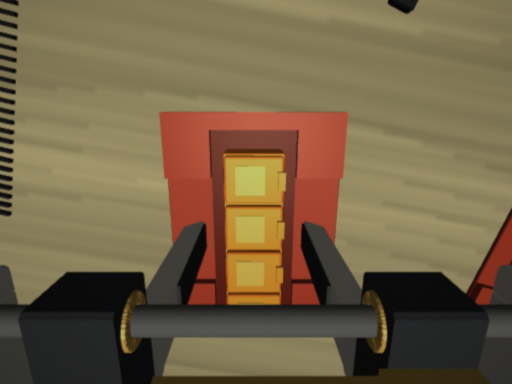

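The organizer is seated in the pocket with even margins. Lifting, then over to the pumice.

Call:
play_rows(angular=[[0,0,0],[0,0,0],[0,0,0],[0,0,0],[0,0,0],[0,0,9],[0,0,9]], offset=[[0,0,-0.02],[0,0,-0.04],[0,0,-0.045],[0,0,-0.045],[0,0,0],[0,0,0],[0,0,0]], jaw=[0.06,0.06,0.07,0.08,0.08,0.09,0.09])

```text
t: 28.0
tool_pos: [653.3, -216.6, 258.4]
tcp_rot: [0.226, 3.133, 0.0]
wrist_force: [-0.3, 0.6, 0.9]
opening: 0.956
```

```bash
python3 - <<'E'
from seg import *
plan(465,297,150,-8)
snap('wrist','w17')
E
```

```text
tool x yaw 171.7 tilt [ 0.  0. -1.] pos [ 653.3 -216.6  258.4] j7 1.92 F [-0.3  0.6  0.9] open 89.8 t 28.0
 turn about tool z (deg) -0.3; shift now-frame mm [260.1 481.2  11.4]  after turn [258.  482.4  11.4]
```

View pics/w17.png

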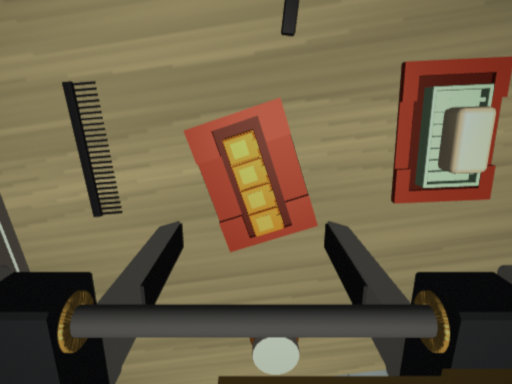

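The organizer lies in the narrow pocket with margins all round. Moving to the pumice.

Call:
play_rows(angular=[[0,0,0],[0,0,0],[0,0,0],[0,0,0],[0,0,0],[0,0,0],[0,0,0],[0,0,0],[0,0,0],[0,0,0],[0,0,0],[0,0,0],[0,0,0],[0,0,0],[0,0,0],[0,0,0],[0,0,0]], offset=[[0.009,0.017,0],[0.0185,0.034,0],[0.0185,0.034,0],[0.0185,0.034,0],[0.0185,0.035,0],[0.0185,0.035,0],[0.0185,0.035,0],[0.0185,0.035,0],[0.0185,0.035,0],[0.0185,0.034,0],[0.0185,0.034,0],[0.0185,0.034,0],[0.0185,0.034,0],[0.0185,0.034,0],[0.009,0.017,0],[0,0,0],[0,0,0]], jaw=[0.09,0.09,0.09,0.09,0.09,0.09,0.09,0.09,0.09,0.09,0.09,0.09,0.09,0.09,0.09,0.09,0.09])

```text
t: 30.18
tool_pos: [464.5, 294.3, 258.0]
tcp_rot: [0.219, 3.134, -0.001]
wrist_force: [0.1, -0.2, 0.9]
opening: 0.961
```

```bash
python3 - <<'E'
from seg import *
plan(465,297,12,-8)
s=snap('wrist','w18'); print(proj(s,[465,297,28]),nets.find_in('wrist','pumice')[:2])
E
```

```text
tool x yaw 172.0 tilt [ 0. -0. -1.] pos [464.5 294.3 258. ] j7 0.94 F [ 0.1 -0.2  0.9] open 90.3 t 30.18
 turn about tool z (deg) 0.0; shift now-frame mm [-1.00e-01  2.80e+00  1.49e+02]  after turn [-1.00e-01  2.80e+00  1.49e+02]
(np.float64(255.85929673005157), np.float64(185.00146130084823)) [{'xyz': [464.5, 300.3, 38.2], 'confidence': 0.93}]
```

View pics/w18.png

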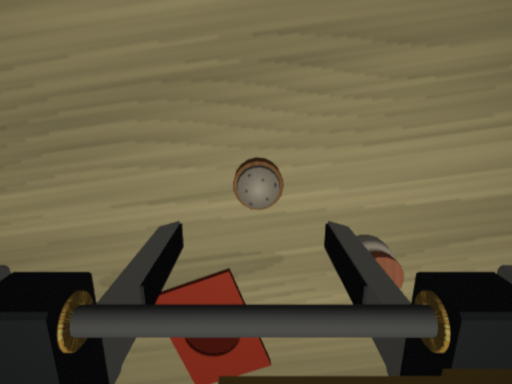

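```bash
python3 - <<'E'
from seg import *
s=snap('wrist','w19'); st=readout.get_state(); R=Ro.from_rotvec(st['tcp_rot']).as_matrix()
def T(u,v,z): return (R.T@(ray(s,u,v,z)-st['tool_pos'])).round(1)
print(T(258.5,187.5,36),T(258,185,28),T(258,209.5,28),T(233,186,28),T(283,186,28),ray(s,258.5,187.5,36))
cv2.imwrite('pics/w19c.png',cv2.resize(s['image'][140:230,200:320],None,fx=6,fy=6,interpolation=2))
E
```

```text
[ -0.7   5.3 222. ] [-1.0e-01  4.9e+00  2.3e+02] [-27.4   5.  230. ] [ -1.2 -21.5 230. ] [ -1.2  31.3 230. ] [466.11409108 299.58674935  36.        ]
```

View pics/w19c.png

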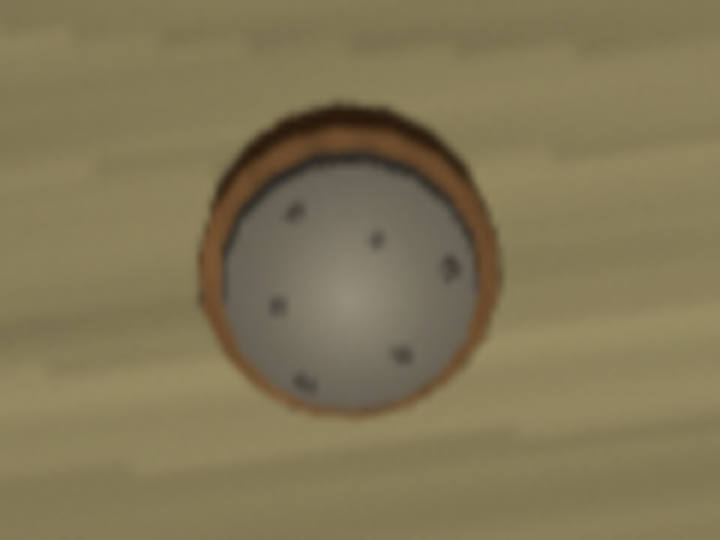

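The disc top is centred at (258.3,185), a 5 mm shift in tool y. Descending to tip height 12 mm and gripping.

Call:
play_rows(angular=[[0,0,0],[0,0,0],[0,0,0],[0,0,0],[0,0,0],[0,0,0],[0,0,0],[0,0,0],[0,0,0],[0,0,0],[0,0,0],[0,0,0],[0,0,0],[0,0,0],[0,0,0],[0,0,0]], offset=[[0,0.005,0.02],[0,0,0.035],[0,0,0.035],[0,0,0.03],[0,0,0.016],[0,0,0.009],[0,0,0.004],[0,0,0],[0,0,0],[0,0,0],[0,0,0],[0,0,0],[0,0,0],[0,0,0],[0,0,0],[0,0,0]], jaw=[0.09,0.09,0.09,0.09,0.09,0.09,0.09,0.09,0.046,0.046,0.046,0.046,0.046,0.046,0.046,0.046], squeeze=20)

```text
t: 32.33
tool_pos: [464.8, 300.6, 109.0]
tcp_rot: [0.218, 3.134, 0.0]
wrist_force: [-1.7, -0.4, 4.5]
opening: 0.572
```

```bash
python3 - <<'E'
from seg import *
plan(659,213,110,-8)
snap('wrist','w20')
E
```

```text
tool x yaw 172.0 tilt [ 0. -0. -1.] pos [464.8 300.6 109. ] j7 1.01 F [-1.7 -0.4  4.5] open 53.8 t 32.33
 turn about tool z (deg) 0.0; shift now-frame mm [-204.4  -59.9  -97.9]  after turn [-204.5  -59.7  -97.9]
```

View pics/w20.png

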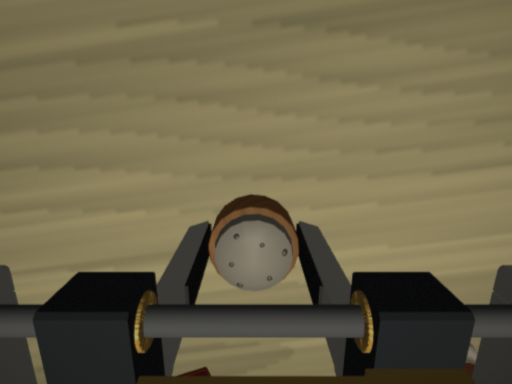

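Call:
play_rows(angular=[[0,0,0],[0,0,0],[0,0,0],[0,0,0],[0,0,0],[0,0,0],[0,0,0],[0,0,0],[0,0,0],[0,0,0],[0,0,0],[0,0,0],[0,0,0],[0,0,0]], offset=[[0,0,-0.01],[0,0,-0.03],[0,0,-0.035],[0,0,-0.025],[-0.014,-0.004,0],[-0.029,-0.009,0],[-0.029,-0.009,0],[-0.029,-0.009,0],[-0.029,-0.009,0],[-0.029,-0.008,0],[-0.029,-0.008,0],[-0.016,-0.004,0],[0,0,0],[0,0,0]], jaw=[0.046,0.046,0.046,0.046,0.046,0.046,0.046,0.046,0.046,0.046,0.046,0.046,0.046,0.046])

```text
t: 34.12
tool_pos: [657.8, 213.5, 208.6]
tcp_rot: [-0.217, -3.133, -0.0]
wrist_force: [-0.7, 0.3, -1.0]
opening: 0.574
```

```bash
python3 - <<'E'
from seg import *
plan(659,213,16,-8)
snap('wrist','w21')
E
```

```text
tool x yaw 172.1 tilt [-0.001  0.    -1.   ] pos [657.8 213.5 208.6] j7 1.25 F [-0.7  0.3 -1. ] open 53.9 t 34.12
 turn about tool z (deg) 0.1; shift now-frame mm [-1.3 -0.4 95.6]  after turn [-1.3 -0.4 95.6]
```

View pics/w21.png

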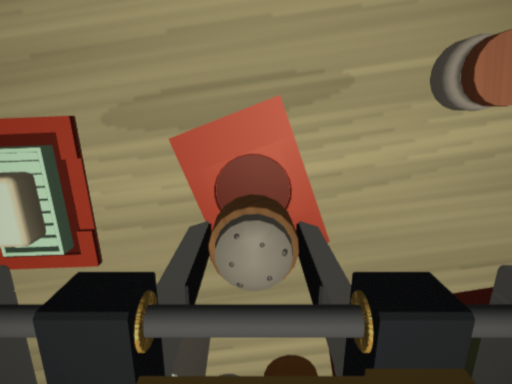

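```bash
python3 - <<'E'
from seg import *
s=snap('wrist','w22'); st=readout.get_state(); R=Ro.from_rotvec(st['tcp_rot']).as_matrix()
def T(u,v,z): return (R.T@(ray(s,u,v,z)-st['tool_pos'])).round(1)
print(T(253,154,10),T(215,188,10),T(291,188,10))
z=28+208.6-109; print('pumice',T(210,245,z),T(298,245,z),T(254,208,z))
E
```

```text
[ 37.5  -0.2 199.1] [  5.  -36.4 199. ] [  5.   36.  199.1]
pumice [  1.5 -25.2  81.4] [ 1.5 26.2 81.4] [24.2  0.5 81.4]
```

The pumice sits over the pocket to within about 2 mm. Lowering 95 mm and releasing.

Call:
play_rows(angular=[[0,0,0],[0,0,0],[0,0,0],[0,0,0],[0,0,0],[0,0,0],[0,0,0],[0,0,0],[0,0,0],[0,0,0],[0,0,0],[0,0,0],[0,0,0],[0,0,0],[0,0,0]], offset=[[0.001,0,0.02],[0,0,0.03],[0,0,0.025],[0,0,0.01],[0,0,0.005],[0,0,0.003],[0,0,0.002],[0,0,0],[0,0,0],[0,0,0],[0,0,0],[0,0,0],[0,0,0],[0,0,0],[0,0,0]], jaw=[0.046,0.046,0.046,0.046,0.046,0.046,0.046,0.046,0.046,0.058,0.066,0.075,0.08,0.08,0.08])

```text
t: 36.1
tool_pos: [657.5, 213.0, 114.0]
tcp_rot: [0.218, 3.134, -0.0]
wrist_force: [0.5, -0.1, -1.0]
opening: 0.853
```

Call:
play_rows(angular=[[0,0,0],[0,0,0],[0,0,0],[0,0,0],[0,0,0],[0,0,0],[0,0,0]], offset=[[0,0,-0.015],[0,0,-0.03],[0,0,-0.045],[0,0,-0.045],[0,0,-0.02],[0,0,0],[0,0,0]], jaw=[0.08,0.08,0.08,0.08,0.08,0.08,0.08])

```text
t: 36.98
tool_pos: [657.1, 213.0, 267.8]
tcp_rot: [-0.218, -3.133, 0.001]
wrist_force: [0.2, 0.8, -0.5]
opening: 0.85
```

```bash
python3 - <<'E'
from seg import *
plan(470,300,16,-8)
snap('wrist','w23')
E
```

```text
tool x yaw 172.1 tilt [-0.002 -0.001 -1.   ] pos [657.1 213.  267.8] j7 1.23 F [ 0.2  0.8 -0.5] open 79.9 t 36.98
 turn about tool z (deg) 0.1; shift now-frame mm [197.1  60.4 155. ]  after turn [197.1  60.2 155. ]
```

View pics/w23.png

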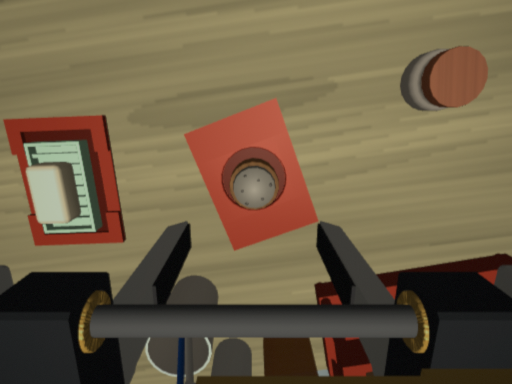

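The pumice is in the round pocket at (254,183). I'll withdraw and check all three from the top and scene cameras.

Call:
play_rows(angular=[[0,0,0],[0,0,0],[0,0,0],[0,0,0],[0,0,0],[0,0,0],[0,0,0],[0,0,0],[0,0,0]], offset=[[0.02,0.02,0],[0.035,0.03,0],[0.035,0.035,0],[0.035,0.035,0],[0.035,0.035,0],[0.03,0.03,0],[0.02,0.02,0],[0,0,0],[0,0,0]], jaw=[0.08,0.08,0.08,0.08,0.08,0.08,0.08,0.08,0.08])

```text
t: 38.15
tool_pos: [478.3, 444.3, 268.2]
tcp_rot: [-0.219, -3.134, 0.002]
wrist_force: [-0.2, -0.6, 0.9]
opening: 0.85
```

```bash
python3 - <<'E'
from seg import *
s=snap('top','t9');
for n in ['soap_dish','soap','pill_organizer','pumice','nail_file','tumbler']: print(n,[(np.round(d['xyz']).tolist(),round(d['confidence'],2)) for d in nets.find_in('top',n)][:2])
cv2.imwrite('pics/t9b.png',cv2.resize(s['image'][70:330,60:440],None,fx=2.1,fy=2.1,interpolation=2))
s=snap('scene','s9');cv2.imwrite('pics/s9b.png',cv2.resize(s['image'][120:300,120:380],None,fx=3,fy=3,interpolation=2))
E
```

```text
soap_dish [([632.0, 2.0, 20.0], 0.86), ([658.0, 209.0, 43.0], 0.62)]
soap [([637.0, -4.0, 48.0], 0.65)]
pill_organizer [([654.0, -211.0, 29.0], 0.83)]
pumice [([658.0, 210.0, 41.0], 0.68)]
nail_file [([454.0, -141.0, 4.0], 0.75), ([640.0, -2.0, 50.0], 0.3)]
tumbler [([809.0, 120.0, 66.0], 0.87)]
```

View pics/t9b.png

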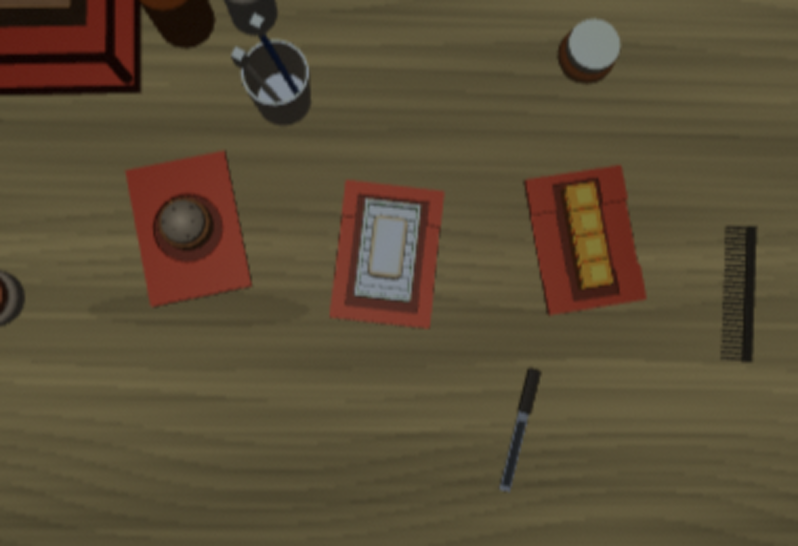

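View pics/s9b.png

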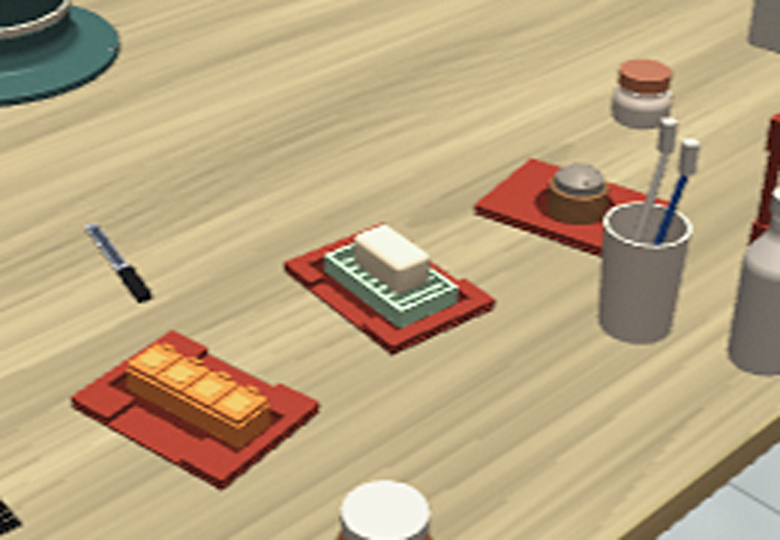

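Everything looks seated. In the top view the dish (rows 197–302) looks slightly forward in its pocket (193–314), so I'll measure it before handing in.

```bash
python3 - <<'E'
from seg import *
s=snapshot('top'); im=s['image']; hsv=cv2.cvtColor(im,cv2.COLOR_BGR2HSV)
H,S,V=[hsv[...,k].astype(int) for k in range(3)]
def f(m): return cv2.morphologyEx(m.astype(np.uint8),cv2.MORPH_CLOSE,np.ones((3,3)))
print('dish',rect(s,comp(f((S<100)),(245,188)),22))
print('org',rect(s,comp(f((S>125)&(H>9)&(H<30)&(V>70)),(340,182)),28))
m=comp((S<75),(147,176)); print('stone',rect(s,m,40),m.sum())
E
```

```text
dish (array([636.9,  -1.3]), array([107.4,  62.8]), -5.8)
org (array([ 656.6, -215.8]), array([112.8,  35.7]), 10.1)
stone (array([660.8, 212.2]), array([41.2, 39.6]), -88.9) 302
```

All pieces measure within about 2–3 mm of their pocket centres and are parallel. Handing in.

```bash
python3 -c "
from cell import *
print(hand_in())"
```

```text
the job is handed in; nothing more can be done
None
```

The soap dish, pill organizer and pumice stone are each in their matching tier. The soap lies flat and lengthwise on the dish's ribs, and it went on only after the empty dish was set. I handed in at about 38 s of the 109 s allowed; the hand-in gave no verdict.

**Position in the pockets:** In the last top-camera check the dish, organizer and pumice were each within about 3 mm of their pocket centre. The dish and organizer were parallel to their pockets within about 0.2°.

**Soap:** It looks centred on the dish and flat in the top and scene views. I checked it only by eye and with one network reading (about 637, -4 mm), not with a separate fit.

**Bystanders and gripper:** The nail file and tumbler read within about 5 mm of their starting positions, which is within the network's error. The gripper was open and well clear of everything.

**Disagreements:** The wrist camera and top camera differed by 2–6 mm on some positions. I corrected for this in each approach using the wrist view, and no check failed.

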